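Set the saw's length stop and hold it

ROBOT

A 6-joint arm with a two-finger parallel gripper is mounted at the origin on the work surface; the furniture and walls round the work are solid. World frame = base frame: x ahead of the robot, y to its left, z up, the work surface at z = 0. Lengths are in mm, angles in rad, forces in N, time in s.
With the tool pointing down it reaches from about 350 to 975 mm from the base axis. Payload 4.9 kg.
Tool frame: the origin (TCP) lies midway between the tips of the shut fingers; the grasp point (between the pads) lies 19 mm behind it; z points along the fingers, y is the line along which they close (so a half turn about z gives the same grasp; the last joint's range is limited). The gripper opens to 85 mm and grips with 20 to 120 N. Pads are 22 mm wide; open, the fingers measure 114 mm over their backs; the gripper's body (76 mm by 85 mm) begins 54 mm behind the grasp point. The pads swing forward as they close: fully open they stand 13 mm farther back than shut.
Start: joints at [-1.328, 0.053, 1.613, -0, 1.476, -0.119], TCP at [221.218, -584.52, 203.204] pointing down, gripper open.
Joint ranges: [-3.01, 3.01], [-1.01, 2.22], [0.06, 2.58], [-1.02, 4.17], [0.09, 2.62], [-3.14, 3.14]. Speed limits (rad/s): [2.57, 2.57, 3.14, 3.14, 3.14, 3.14].

INTERFACE

Orientations are given as a unit quaternion [w, x, y, z].
In Python, from workcell import r, optics gives the robot as it stands. The module is installed in compiled form; this text tells all that it offers.
- The arm moves only by the shell command python3 -m creep 'ROWS'. ROWS is JSON, a list of rows, each a list of 7 numbers: the turn, a rotation vector about the tool's x, y, z in degrees, then the shift along the tool's x, y, z in mm, then the finger opening in mm, from 0 to 85.4. In form: [[ax, ay, az, dx, dy, dz, fingers], ...]. A call has exactly 8 rows; each row is the pose to reach, as a shift and turn from the pose commanded when the call began, along the tool's axes at that moment; what a row does not reach only later rows make up. A row lasts 1/8 s, in which the tool goes at most 62.5 mm and 10.7 degrees, less where a joint would pass 70% of its speed; a pose out of reach is approached as far as the arm can. A call with a gripper value outside its range is refused whole. The fingers move at their own pace and stop on an object; the grip force is fixed at half the most. Time passes only in rows, so rows that repeat a pose let the fingers close, or fill a call up. It gives the time, the measured TCP pose, the force, the opening and the grip force at its end, in the units of the state.
- r.get_state(): the state, without advancing time (a new reading comes with each control period).
- optics.read_camera(name): name is "scene" or "top" or "wrist"; returns the picture (420x560x3 uint8, red, green, blue); there is no depth.
- optics.camera_model(name): a dict with "intrinsics" (3x3 intrinsics, pixels), "k1" (the pictures are not rectified: a ray, as slopes to the right and down, at radius r is drawn at 1 + k1 r^2 times it, then the intrinsics apply), "eye" and "rotation" of the camera in the world. Camera axes: x right, y up, looking along -z (the intrinsics and any distortion apply to the point x, -y, -z); pixel columns grow to the right and rows downward; lengths in mm; the calibration is good to about 2 mm. A picture is of the moment at which its call begins: read the wrist's pose just before it. camera_model takes no time and is no camera call; for the wrist camera it gives the pose at the moment of the call.
- r.close_job(): hands the job in; it is judged then, once.
The state is a dict: "time_s": time; "joints": joint angles; "dq": joint speeds; "tau": joint torques, N m; "tcp_pos": TCP position; "eef_rot": TCP orientation; "ft_force": force on the tool from outside, world axes, zero at the start; "wrist_torque": the same for the moment, N m; "grip_width": finger opening in mm; "grasp_force": force on a finger pad.
Only numpy, scipy, OpenCV 4.12 (cv2) and the standard library are available. Lean on these libraries where they do the work, as an engineer would, in place of code of your own. Each camera call takes 0.05 s, during which the arm holds its last target. There are 200 camera calls.

TASK

Set the spring-loaded length stop lying on the saw table: grip the black knob of its yellow cam lever, draw the leg out until its pointer stands on the blue clip and pause there for a second as a check, then bring the pointer onto the red clip and pause there as well. Holding the leg at the red clip, slide the cam lever fully closed, square across the track towards the robot's side; do not slide the lever while the pointer is anywhere but at the red clip. The spring pulls the leg back even with the lever closed, so finish still gripping the knob, with the pointer on the red clip, and leave the other things on the table alone.

Things in the scene. Friction and masses are not known exactly. Their poses are not given: they have to be found in the camera images.
- length_stop: Aluminium track, 320 mm long (y), 60 mm wide (x), fixed to the table, dark end plates 52 mm high, white scale ledge 16 mm high on its far (+x) side, out to 76 mm from the middle. Origin: underside centre. Its y axis runs along the track the way the leg is drawn out (roughly to the robot's left), x across it, away from the robot; turned by up to 0.25 rad about the vertical.
- stop_leg (a joint): Position of the sliding leg (grey carriage, steel bar, foot) along the track's +y, m: 0 = drawn home by its spring, 0.165 = end stop. The spring pulls it home with about 3 N at 0 to 6 N at the far end, whether or not the cam lever is closed: let go, it runs back to 0.
- cam_lever (a joint): Position of the yellow cam lever on the leg, m: 0 = open, 0.040 = fully closed (end stop). It slides across the leg towards the track's -x (to the robot), takes about 2 N to move and stays where left. It rides with the leg: moving the knob along y moves the leg, moving it along -x closes the lever.
- knob_grip (a point): Middle of the black upright round knob on the cam lever: 20 mm diameter, 50 mm high; this point is 21 mm below its top, 87 mm above the table. Grip from above at any yaw; below this point lie the lever plate (29 mm down) and two guide bars (28 mm down).
- pointer_tip (a point): Tip of the leg's thin dark pointer (3 mm wide), which reaches from the carriage out over the white scale ledge, 60 mm to the +x side of the track's middle line, 39 mm above the table; it moves with the leg only. It has the same y along the track as the knob.
- blue_clip: Blue clip standing on the white scale ledge, 30 mm across, 12 mm wide along the track, 9 mm high; origin at its underside centre, 16 mm above the table, axes as the track's. The pointer passes above it. It may lie before or beyond the red clip.
- red_clip: Red clip of the same form and size, marking the length to be set; axes as the track's. The two clips are 35 mm or more apart.
- tape_measure: Bystander: yellow tape measure, 36x94x69 mm; origin at its underside centre.
- mallet: Bystander: wooden mallet, 252x100x66 mm; origin at its underside centre.
- sanding_block: Bystander: brown sanding block, 67x122x32 mm; origin at its underside centre.
- spring_clamp: Bystander: black spring clamp with orange tips, 55x119x26 mm; origin at its underside centre.
- offcut: Bystander: plain wooden offcut, 58x220x28 mm; origin at its underside centre.

How it is judged (in metres and radians):
On the way, in this order (a step that is already met when the one before it is completed fails the run):
1. the pointer rests on the blue clip (within 6 mm of its middle), lever still open (y of pointer_tip in the frame of blue_clip between -0.006 and 0.006 m and value of joint cam_lever below 0.015 m and velocity of joint stop_leg between -0.02 and 0.02 m/s), for 0.5 s.
2. the pointer rests on the red clip (within 6 mm of its middle), lever still open (y of pointer_tip in the frame of red_clip between -0.006 and 0.006 m and value of joint cam_lever below 0.015 m and velocity of joint stop_leg between -0.02 and 0.02 m/s), for 0.5 s.
3. the cam lever is slid closed with the pointer on the red clip (y of pointer_tip in the frame of red_clip between -0.006 and 0.006 m and value of joint cam_lever above 0.035 m), for 0.2 s.
At the end, for the whole second after the job is handed in: The pointer is on the red clip (within 6 mm of its middle along the track) and at rest, the cam lever is closed to within 5 mm of its end stop, and the fingers still hold the stop (more than 1 N) against its spring (all of step 3 and contact force between the fingers and length_stop above 1 N and velocity of joint stop_leg between -0.02 and 0.02 m/s); the arm keeps its last pose, push and grip.
It fails at once if the cam lever is slid more than 15 mm while the pointer is more than 10 mm from the middle of the red clip (value of joint cam_lever above 0.015 m and (y of pointer_tip in the frame of red_clip below -0.01 m or y of pointer_tip in the frame of red_clip above 0.01 m)).
It fails at once if a bystander is shifted by more than 20 mm (distance of any of tape_measure, mallet, sanding_block, spring_clamp, offcut from where it was at the start of the episode above 0.02 m).
It also fails if it takes over 42 s, if anything falls off the work surface, if the arm or the gripper's body presses on something with over 40 N, if the wrist force passes 120 N, or if a joint passes its speed limit or range.

## Working session

There is one attempt and no reset: what is moved stays moved. The work goes in short steps, Python scripts to look and compute and a shell command to move; the robot and the scene stay as the last step left them, time stands still between calls to the robot, and variables do not carry over. Pictures are saved under pics/ and viewed, at most 10 in all, crops included, and the job is handed in when it is done.

```bash
mkdir -p pics; cat > h.py <<'E'
import numpy as np, cv2
from workcell import r, optics
def ray(m,px):
    K=np.array(m["intrinsics"],float);R=np.array(m["rotation"],float);k=m["k1"]
    d=np.array([(px[0]-K[0,2])/K[0,0],(px[1]-K[1,2])/K[1,1]]);u=d.copy()
    for _ in range(30): u=d/(1+k*(u@u))
    return np.array(m["eye"],float),R@np.array([u[0],-u[1],-1.])
def onz(m,px,z):
    e,d=ray(m,px);return e+d*(z-e[2])/d[2]
def blobs(img,lo,hi,amin=20):
    h=cv2.cvtColor(img,cv2.COLOR_RGB2HSV);k=cv2.inRange(h,lo,hi)
    n,l,s,c=cv2.connectedComponentsWithStats(k)
    return [(s[i,4],c[i].round(1),s[i,:4]) for i in range(1,n) if s[i,4]>=amin]
E
python3 - <<'E'
from h import *
for n in("scene","top"):
    m=optics.camera_model(n);im=optics.read_camera(n);cv2.imwrite(f"pics/{n}0.png",im[...,::-1])
    print(n,m["eye"],m["k1"])
    print("blue",blobs(im,(100,120,50),(130,255,255)));print("red",blobs(im,(0,150,60),(6,255,255))+blobs(im,(172,150,60),(180,255,255)))
    print("yel",blobs(im,(20,140,100),(32,255,255)))
E
```

```text
scene [-563.04495865  802.77068445  780.23773604] -0.1984388835853945
blue []
red [(np.int32(5781), array([369.9,  26. ]), array([308,   0, 138,  64], dtype=int32)), (np.int32(2199), array([468.3,  63.8]), array([428,  27,  75,  66], dtype=int32)), (np.int32(2789), array([340.9, 100.3]), array([320,  55,  41, 132], dtype=int32)), (np.int32(28), array([330.4, 153.8]), array([328, 148,   7,  12], dtype=int32)), (np.int32(4275), array([392.6, 246.6]), array([344, 201, 100,  87], dtype=int32)), (np.int32(21), array([261.5, 218.7]), array([258, 217,   8,   4], dtype=int32)), (np.int32(32), array([443.7, 228.9]), array([440, 224,   9,  12], dtype=int32)), (np.int32(339), array([  6.7, 255.6]), array([  0, 227,  16,  55], dtype=int32)), (np.int32(98), array([432.5, 256.8]), array([429, 237,  11,  44], dtype=int32)), (np.int32(102), array([  1.8, 275. ]), array([  0, 259,   6,  27], dtype=int32)), (np.int32(5034), array([397. , 326.9]), array([350, 281,  93,  83], dtype=int32)), (np.int32(20), array([219. , 289.5]), array([217, 287,   5,   6], dtype=int32))]
yel [(np.int32(414), array([221.9, 307.1]), array([213, 291,  17,  33], dtype=int32))]
top [ 427.70982099  -59.39779945 1365.18766963] -0.07534886523137793
blue []
red [(np.int32(2058), array([ 34.2, 113.9]), array([ 8, 59, 43, 95], dtype=int32))]
yel [(np.int32(185), array([330.3, 205.7]), array([326, 191,  10,  28], dtype=int32)), (np.int32(210), array([165.1, 288.5]), array([156, 272,  21,  30], dtype=int32))]
```

View pics/scene0.png

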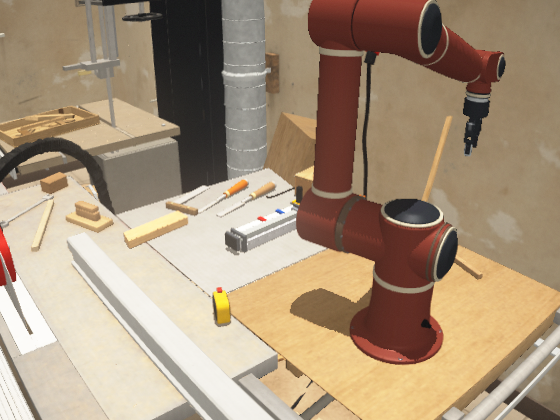

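View pics/top0.png

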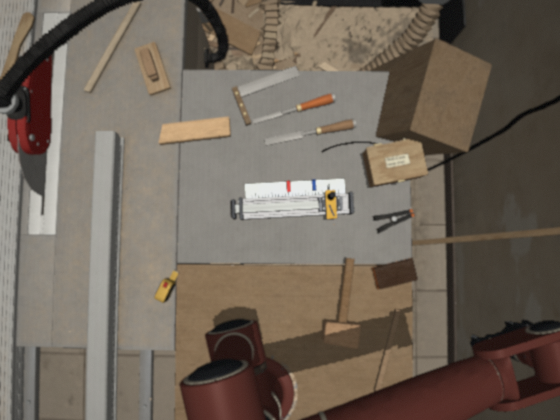

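The top view shows the track at about (292,205) with its white ledge above it. The red clip is near (289,186), the blue clip near (314,185), and the yellow lever with the black knob near (331,196). The leg is home at the right, so blue comes before red. Next I'll measure these.

```bash
python3 - <<'E'
from h import *
m=optics.camera_model("top");im=cv2.imread("pics/top0.png")[...,::-1].copy()
c=np.zeros_like(im);c[176:222,228:358]=im[176:222,228:358]
B=blobs(c,(100,90,40),(135,255,255),5);Rd=blobs(c,(0,120,60),(8,255,255),5)+blobs(c,(170,120,60),(180,255,255),5)
print(B,Rd)
for n,b in(("blue",B),("red",Rd)):
    for q in b: print(n,onz(m,q[1],25))
Y=blobs(c,(18,120,80),(34,255,255),20)
for q in Y: print("yel",q,onz(m,q[1],60))
print("knob",onz(m,(331.5,195.5),100))
h=cv2.cvtColor(c,cv2.COLOR_RGB2GRAY)
g=c[182:196,:].min(2)
k=(c.min(2)>215).astype(np.uint8)
n,l,s,cc=cv2.connectedComponentsWithStats(k);print([(s[i],cc[i]) for i in range(1,n) if s[i,4]>60])
cv2.imwrite("pics/crop1.png",cv2.resize(im[170:230,225:365,::-1],None,fx=5.6,fy=5.6,interpolation=cv2.INTER_CUBIC))
print(r.get_state())
w=optics.camera_model("wrist");print(w)
E
```

```text
[(np.int32(22), array([313.6, 184.8]), array([313, 180,   3,  10], dtype=int32))] [(np.int32(28), array([288.1, 185.2]), array([287, 181,   3,  10], dtype=int32))]Traceback (most recent call last):
  File "<stdin>", line 7, in <module>
  File "h.py", line 9, in onz
    e,d=ray(m,px);return e+d*(z-e[2])/d[2]
        ~~~^^^^^^
  File "h.py", line 7, in ray
    return np.array(m["eye"],float),R@np.array([u[0],-u[1],-1.])
                                    ~^~~~~~~~~~~~~~~~~~~~~~~~~~~
ValueError: matmul: Input operand 1 has a mismatch in its core dimension 0, with gufunc signature (n?,k),(k,m?)->(n?,m?) (size 3 is different from 4)
```

Rotation comes as a quaternion, so I'll convert it.

```bash
sed -i 's/R=np.array(m\["rotation"\],float)/R=Rot.from_quat(np.roll(m["rotation"],-1)).as_matrix()/; 1a from scipy.spatial.transform import Rotation as Rot' h.py
python3 - <<'E'
from h import *
m=optics.camera_model("top");im=cv2.imread("pics/top0.png")[...,::-1].copy()
c=np.zeros_like(im);c[176:222,228:358]=im[176:222,228:358]
for n,p in(("blue",(313.6,184.8)),("red",(288.1,185.2))): print(n,onz(m,p,25))
for q in blobs(c,(18,120,80),(34,255,255),20): print("yel",q,onz(m,q[1],60))
print("knob",onz(m,(331.5,195.5),100))
print("ends",onz(m,(234,209),52),onz(m,(350.5,203.5),52))
cv2.imwrite("pics/crop1.png",cv2.resize(im[170:230,225:365,::-1],None,fx=5.6,fy=5.6,interpolation=cv2.INTER_CUBIC))
print(r.get_state())
print(optics.camera_model("wrist"))
E
```

```text
blue [ 615.97192112 -160.80494166   25.        ]
red [614.16897242 -84.82219111  25.        ]
yel (np.int32(231), array([330.3, 205.7]), array([325, 190,  12,  29], dtype=int32)) [ 550.5046926  -206.50632985   60.        ]
knob [ 575.53682772 -205.4633244   100.        ]
ends [539.54926496  72.41308302  52.        ] [ 558.13465517 -266.41452857   52.        ]
{'time_s': 0.1, 'joints': array([-1.32799938e+00,  5.33290396e-02,  1.61419180e+00, -3.41411939e-05,
        1.47599813e+00, -1.19028042e-01]), 'dq': array([ 3.17228691e-04, -3.51027943e-03, -1.50230105e-03, -1.01237772e-03,
        3.99219811e-05,  4.34342229e-04]), 'tau': array([ 9.30020724e-04, -3.94899917e+01, -3.71363854e+01, -1.45298886e-04,
        3.82525308e-03, -1.08859388e-05]), 'tcp_pos': array([ 221.05934111, -583.92341877,  202.04135703]), 'eef_rot': array([-9.60263170e-04,  9.83679169e-01,  1.79928774e-01, -7.65263135e-05]), 'ft_force': array([-0.7101109 ,  0.36929064, -1.05224926]), 'wrist_torque': array([-0.03858106,  0.02638008, -0.02369008]), 'grasp_force': 0.0, 'grip_width': 85.38421807323323}
{'intrinsics': array([[307.31016953,   0.        , 279.14158527],
       [  0.        , 307.31016953, 205.97573124],
       [  0.        ,   0.        ,   1.        ]]), 'k1': 0.013057359023899567, 'eye': array([ 300.70846546, -554.60282372,  373.42018678]), 'rotation': array([ 0.811602  , -0.13656992,  0.09531265, -0.55996995])}
```

View pics/crop1.png

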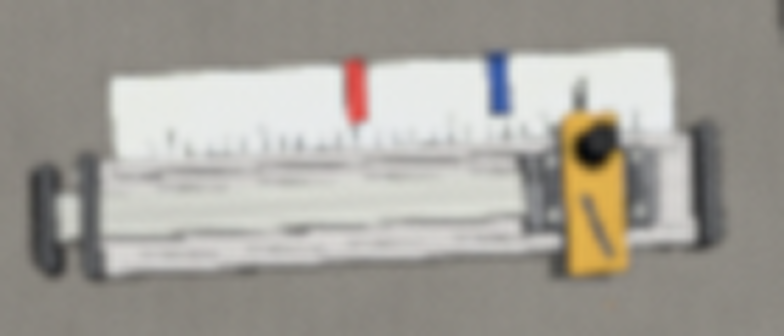

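The crop shows the pointer at home just right of blue and the knob at (331.6,195.5) in the full picture. The lever is open, and the track is turned about +0.055 rad. I'll move above the knob.

```bash
python3 -m creep '[[0,0,3,23,-11,0,60],[0,0,6,70,-34,0,60],[0,0,9,126,-62,0,60],[0,0,12,182,-90,0,60],[0,0,15,238,-117,0,60],[0,0,17.6,293,-144,0,60],[0,0,17.6,340,-167,0,60],[0,0,17.6,365,-180,0,60]]'; python3 - <<'E'
from h import *
s=r.get_state();R=Rot.from_quat(np.roll(s["eef_rot"],-1)).as_matrix();print(R.round(4))
print(R.T@(np.array([575.5,-205.5,200])-s["tcp_pos"]))
E
```

```text
time_s: 1.1
tcp_pos: [500.0, -284.6, 202.6]
eef_rot: [-0.0, 1.0, 0.029, -0.0]
ft_force: [-0.2, 0.2, 0.9]
grip_width: 60.2
grasp_force: 0.0
[[ 9.984e-01  5.710e-02 -6.000e-04]
 [ 5.710e-02 -9.984e-01  8.000e-04]
 [-6.000e-04 -8.000e-04 -1.000e+00]]
[ 79.84832682 -74.64624523   2.63102217]
```

```bash
python3 -m creep '[[0,0,0,20,-19,5,60],[0,0,0,40,-38,10,60],[0,0,0,60,-56,15,60],[0,0,0,73,-68,20,60],[0,0,0,80,-74.5,25,60],[0,0,0,80,-74.5,25,60],[0,0,0,80,-74.5,25,60],[0,0,0,80,-74.5,25,60]]'; python3 - <<'E'
from h import *
m=optics.camera_model("wrist");im=optics.read_camera("wrist");cv2.imwrite("pics/w1.png",im[...,::-1]);np.save("w1.npy",[m],allow_pickle=True)
for n,lo,hi in(("blue",(100,90,40),(135,255,255)),("red",(0,150,60),(6,255,255)),("red2",(172,120,60),(180,255,255)),("yel",(18,120,80),(34,255,255))):
    for q in blobs(im,lo,hi,60): print(n,q,onz(m,q[1],25 if n!="yel" else 60).round(1))
print(r.get_state()["tcp_pos"])
E
```

```text
time_s: 2.1
tcp_pos: [574.5, -208.9, 178.6]
eef_rot: [0.0, 1.0, 0.027, 0.0]
ft_force: [-0.8, -0.3, 0.8]
grip_width: 59.9
grasp_force: 0.0
blue (np.int32(373), array([236.6, 140.3]), array([231, 124,  12,  34], dtype=int32)) [ 616.5 -162.8   25. ]
red (np.int32(375), array([164.3, 140.7]), array([157, 125,  15,  33], dtype=int32)) [611.9 -87.8  25. ]
yel (np.int32(1434), array([277.9, 209.7]), array([263, 168,  31,  79], dtype=int32)) [ 554.7 -209.3   60. ]
[ 574.51903921 -208.81192706  178.58571468]
```

View pics/w1.png

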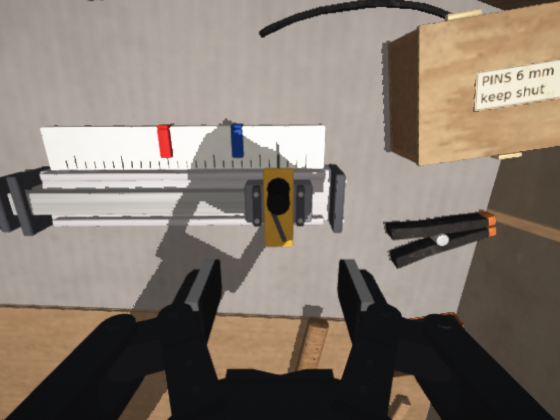

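The wrist view shows the knob with its top near (278,188) and its base near (279,205). Red is at (164,141), blue at (237,140), and the pointer is at about (278,155). Now I'll measure the knob and the track direction precisely.

```bash
python3 - <<'E'
from h import *
m=np.load("w1.npy",allow_pickle=True)[0];im=cv2.imread("pics/w1.png")[...,::-1].copy()
print(m["eye"])
k=(im[165:222,262:294].max(2)<45).astype(np.uint8);n,l,s,c=cv2.connectedComponentsWithStats(k)
for i in range(1,n):
    if s[i,4]>40: print(s[i]+np.array([262,165,0,0,0]),c[i]+[262,165])
print([(j+165,np.flatnonzero(k[j]).min()+262,np.flatnonzero(k[j]).max()+262) for j in range(57) if k[j].any()])
# ledge edges direction
w=(im.min(2)>190).astype(np.uint8);w[:, :30]=0
n,l,s,c=cv2.connectedComponentsWithStats(w[:172]); i=1+s[1:,4].argmax();print(s[i])
top=[(x,np.flatnonzero(l[:,x]==i).min()) for x in range(60,315,5) if (l[:,x]==i).any()]
P=np.array([onz(m,p,16)[:2] for p in top]);a=np.polyfit(P[:,1],P[:,0],1);print("slope dx/dy",a)
for p in((278,188),): print("knob top",onz(m,p,108))
for x in range(270,288): print(x,im[150:158,x].mean().round(),end=" ")
print(onz(m,(278,150),39))
E
```

```text
[ 659.35550516 -204.69075462  349.96142758]
[267 178  22  38 691] [277.75832127 196.29377713]
[(178, np.int64(277), np.int64(279)), (179, np.int64(274), np.int64(282)), (180, np.int64(272), np.int64(284)), (181, np.int64(271), np.int64(285)), (182, np.int64(270), np.int64(286)), (183, np.int64(269), np.int64(287)), (184, np.int64(268), np.int64(287)), (185, np.int64(268), np.int64(288)), (186, np.int64(268), np.int64(288)), (187, np.int64(268), np.int64(288)), (188, np.int64(267), np.int64(288)), (189, np.int64(267), np.int64(288)), (190, np.int64(268), np.int64(288)), (191, np.int64(268), np.int64(288)), (192, np.int64(268), np.int64(288)), (193, np.int64(268), np.int64(288)), (194, np.int64(268), np.int64(287)), (195, np.int64(268), np.int64(288)), (196, np.int64(268), np.int64(288)), (197, np.int64(268), np.int64(288)), (198, np.int64(268), np.int64(288)), (199, np.int64(268), np.int64(288)), (200, np.int64(267), np.int64(288)), (201, np.int64(267), np.int64(288)), (202, np.int64(267), np.int64(288)), (203, np.int64(267), np.int64(288)), (204, np.int64(267), np.int64(288)), (205, np.int64(268), np.int64(288)), (206, np.int64(268), np.int64(288)), (207, np.int64(268), np.int64(287)), (208, np.int64(268), np.int64(287)), (209, np.int64(269), np.int64(287)), (210, np.int64(270), np.int64(286)), (211, np.int64(271), np.int64(285)), (212, np.int64(271), np.int64(284)), (213, np.int64(272), np.int64(282)), (214, np.int64(272), np.int64(279)), (215, np.int64(273), np.int64(275))]
[  40  126  177   44 6032]
slope dx/dy [-4.23527267e-02  6.18970001e+02]
knob top [ 590.88052209 -207.58277928  108.        ]
270 148.0 271 147.0 272 148.0 273 153.0 274 158.0 275 154.0 276 131.0 277 97.0 278 94.0 279 142.0 280 193.0 281 212.0 282 227.0 283 237.0 284 239.0 285 248.0 286 252.0 287 252.0 [ 610.99541235 -206.29339154   39.        ]
```

```bash
python3 - <<'E'
from h import *
m=np.load("w1.npy",allow_pickle=True)[0]
print(onz(m,(277.8,203.5),108),onz(m,(277.8,189),60))
s=r.get_state();print(s["tcp_pos"],s["ft_force"],s["eef_rot"])
u=np.array([-.05,.9987])
for n,p,z in(("blue",(236.6,140.3),25),("red",(164.3,140.7),25),("ptr",(277.6,153.5),39)):
    q=onz(m,p,z);print(n,q,q[:2]@u)
mt=optics.camera_model("top")
for n,p,z in(("ptrtop",(225+580/5.6,170+88/5.6),39),("knobtop",(225+596/5.6,170+143/5.6),105),):
    q=onz(mt,p,z);print(n,q,q[:2]@u)
E
```

```text
[ 577.52354644 -208.12874078  108.        ] [ 576.27056643 -208.01493204   60.        ]
[ 574.51903921 -208.81192706  178.58571468] [-0.45474875 -0.92275685 -1.00888025] [1.82780043e-04 9.99638088e-01 2.68999453e-02 2.28172958e-04]
blue [ 616.48981613 -162.78988665   25.        ] -193.40275060180693
red [611.88520754 -87.78333827  25.        ] -118.26348031036996
ptr [ 607.45867323 -206.07706827   39.        ] -236.18210174172884
ptrtop [ 611.64865844 -203.95611032   39.        ] -234.27340029501127
knobtop [ 574.85047841 -204.68547922  105.        ] -233.1619120145202
```

The knob is at (577,-208), 3 mm ahead of the TCP. I'll descend, then close.

```bash
python3 -m creep '[[0,0,0,1,0,15,60],[0,0,0,2,0,40,60],[0,0,0,3,0,65,60],[0,0,0,3,0,88,60],[0,0,0,3,0,103,60],[0,0,0,3,0,109,60],[0,0,0,3,0,109,60],[0,0,0,3,0,109,60]]' && python3 -m creep '[[0,0,0,0,0,0,45],[0,0,0,0,0,0,30],[0,0,0,0,0,0,15],[0,0,0,0,0,0,0],[0,0,0,0,0,0,0],[0,0,0,0,0,0,0],[0,0,0,0,0,0,0],[0,0,0,0,0,0,0]]'
```

```text
time_s: 3.15
tcp_pos: [578.4, -208.4, 70.4]
eef_rot: [0.0, 1.0, 0.027, 0.001]
ft_force: [0.7, 0.5, 0.2]
grip_width: 59.8
grasp_force: 0.0
time_s: 4.15
tcp_pos: [577.9, -207.7, 69.9]
eef_rot: [-0.0, 1.0, 0.027, 0.0]
ft_force: [-1.3, 3.5, 5.2]
grip_width: 16.7
grasp_force: 58.8
```

Gripped. Now I'll draw the leg out about 42 mm, to just at blue, and look.

```bash
python3 -m creep '[[0,0,0,0,-4,0,0],[0,0,0,0,-11,0,0],[0,0,0,0,-19,0,0],[0,0,0,0,-27,0,0],[0,0,0,0,-35,0,0],[0,0,0,0,-40,0,0],[0,0,0,0,-42,0,0],[0,0,0,0,-42,0,0]]'; python3 - <<'E'
from h import *
m=optics.camera_model("wrist");im=optics.read_camera("wrist");t=optics.read_camera("top")
print(m["eye"],r.get_state()["grip_width"])
a=cv2.resize(im[0:180,150:450],None,fx=2.6,fy=2.6,interpolation=cv2.INTER_CUBIC)
b=cv2.resize(t[175:200,270:350],(780,130),interpolation=cv2.INTER_CUBIC)
np.save("w2.npy",[m],allow_pickle=True);cv2.imwrite("w2f.png",im[...,::-1])
cv2.imwrite("pics/w2.png",np.vstack([a[:460],b])[...,::-1])
E
```

```text
time_s: 5.15
tcp_pos: [575.6, -166.0, 69.9]
eef_rot: [0.001, 1.0, 0.028, 0.0]
ft_force: [-1.8, -3.4, 6.1]
grip_width: 17.0
grasp_force: 58.9
[ 660.44529052 -161.63356468  241.22561091] 16.86907815563528
```

View pics/w2.png

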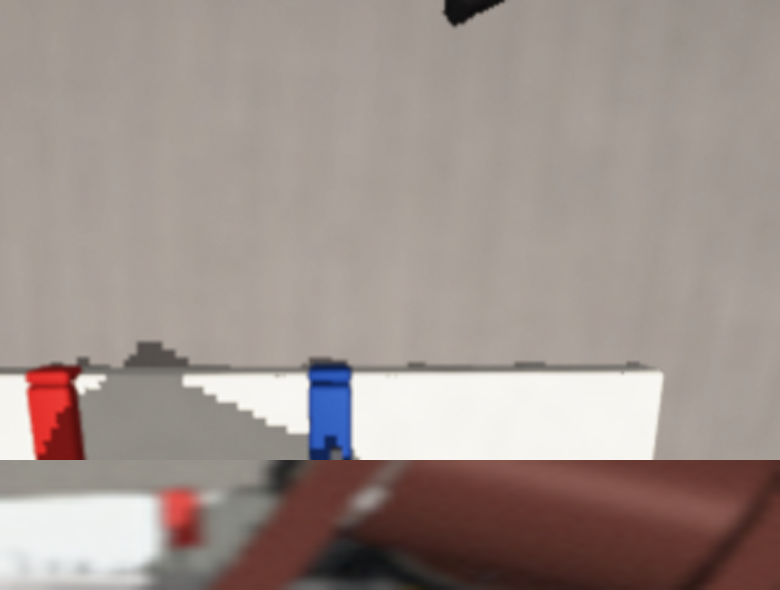

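Blue's top spans columns 310–351 in the crop, with the dark pointer tip at about (333,440), so the pointer is essentially on blue. I'll measure lower down, where the pointer is clearer.

```bash
python3 - <<'E'
from h import *
im=cv2.imread("w2f.png");cv2.imwrite("pics/w2b.png",cv2.resize(im[135:215,150:310],None,fx=5,fy=5,interpolation=cv2.INTER_NEAREST))
E
```

```text
(no output)
```

View pics/w2b.png

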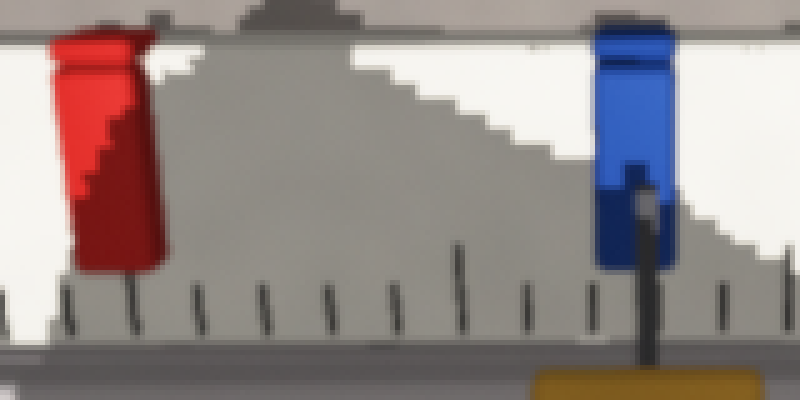

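The pointer (column about 648) lies over blue (columns 596–676, middle 636), about 1–2 mm short. I'll compute both travels.

```bash
python3 - <<'E'
from h import *
m=np.load("w2.npy",allow_pickle=True)[0]
f=lambda x,y:(150+x/5,135+y/5)
u=np.array([-.054,.9985])
for n,p,z in(("blue far",(634,66),25),("blue near",(636,266),25),("red far",(96,66),25),("red near",(113,268),25),("ptr",(648,205),39),("ptr2",(648,300),39)):
    q=onz(m,f(*p),z);print(n,q.round(1),(q[:2]@u).round(2))
E
```

```text
blue far [ 628.1 -162.    25. ] -195.69
blue near [ 599.1 -163.9   25. ] -195.97
red far [623.8 -87.1  25. ] -120.64
red near [594.5 -87.7  25. ] -119.71
ptr [ 611.7 -164.9   39. ] -197.66
ptr2 [ 598.3 -165.6   39. ] -197.69
```

```bash
python3 -m creep '[[0,0,0,0,-1.5,0,0],[0,0,0,0,-1.5,0,0],[0,0,0,0,-1.5,0,0],[0,0,0,0,-1.5,0,0],[0,0,0,0,-1.5,0,0],[0,0,0,0,-1.5,0,0],[0,0,0,0,-1.5,0,0],[0,0,0,0,-1.5,0,0]]' && python3 -m creep '[[0,0,0,0,-5,0,0],[0,0,0,0,-16,0,0],[0,0,0,0,-29,0,0],[0,0,0,0,-43,0,0],[0,0,0,0,-57,0,0],[0,0,0,0,-68,0,0],[0,0,0,0,-74,0,0],[0,0,0,0,-75.5,0,0]]'; python3 - <<'E'
from h import *
m=optics.camera_model("wrist");im=optics.read_camera("wrist")
np.save("w3.npy",[m],allow_pickle=True)
cv2.imwrite("pics/w3.png",cv2.resize(im[135:235,200:360,::-1],None,fx=5,fy=5,interpolation=cv2.INTER_NEAREST))
E
```

```text
time_s: 6.25
tcp_pos: [575.5, -164.8, 69.9]
eef_rot: [0.001, 1.0, 0.027, 0.0]
ft_force: [-1.1, -3.3, 4.7]
grip_width: 16.7
grasp_force: 58.9
time_s: 7.25
tcp_pos: [571.4, -89.5, 69.9]
eef_rot: [0.001, 1.0, 0.028, 0.0]
ft_force: [-1.9, -5.3, 5.4]
grip_width: 16.6
grasp_force: 58.9
```

View pics/w3.png

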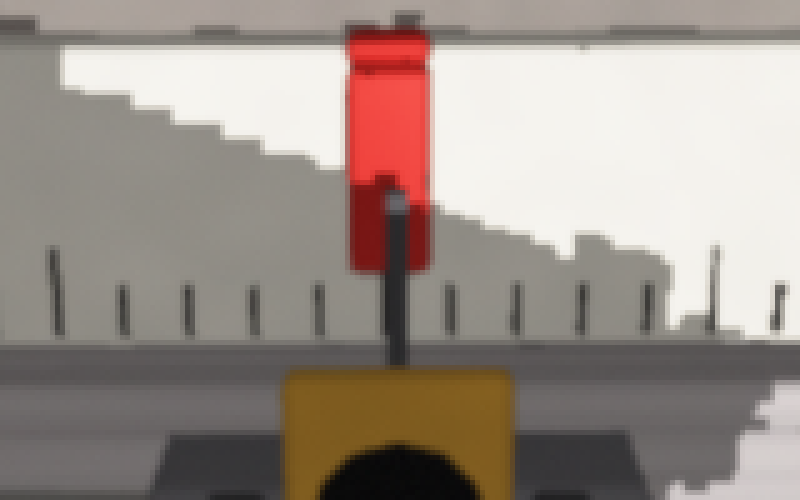

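The pointer (column 397) stands on red (348–430, middle 389), about 1 mm short. I'll nudge and hold, then slide the lever closed.

```bash
python3 -m creep '[[0,0,0,0,-1,0,0],[0,0,0,0,-1,0,0],[0,0,0,0,-1,0,0],[0,0,0,0,-1,0,0],[0,0,0,0,-1,0,0],[0,0,0,0,-1,0,0],[0,0,0,0,-1,0,0],[0,0,0,0,-1,0,0]]' && python3 -m creep '[[0,0,0,-3,0,0,0],[0,0,0,-9,0,0,0],[0,0,0,-16,0,0,0],[0,0,0,-24,0,0,0],[0,0,0,-32,0,0,0],[0,0,0,-37,0,0,0],[0,0,0,-40,0,0,0],[0,0,0,-41,0,0,0]]'; python3 - <<'E'
from h import *
im=optics.read_camera("wrist")
cv2.imwrite("pics/w4.png",cv2.resize(im[60:240,160:400,::-1],None,fx=3.3,fy=3.3,interpolation=cv2.INTER_NEAREST))
print(r.get_state()["ft_force"])
E
```

```text
time_s: 8.3
tcp_pos: [571.3, -88.7, 69.8]
eef_rot: [0.001, 1.0, 0.027, 0.0]
ft_force: [-1.6, -5.1, 5.9]
grip_width: 16.8
grasp_force: 58.9
time_s: 9.3
tcp_pos: [531.6, -91.0, 69.9]
eef_rot: [0.001, 1.0, 0.027, 0.002]
ft_force: [4.8, -5.0, 1.5]
grip_width: 16.9
grasp_force: 58.6
[ 2.74173606 -5.43398087  1.76077108]
```

View pics/w4.png

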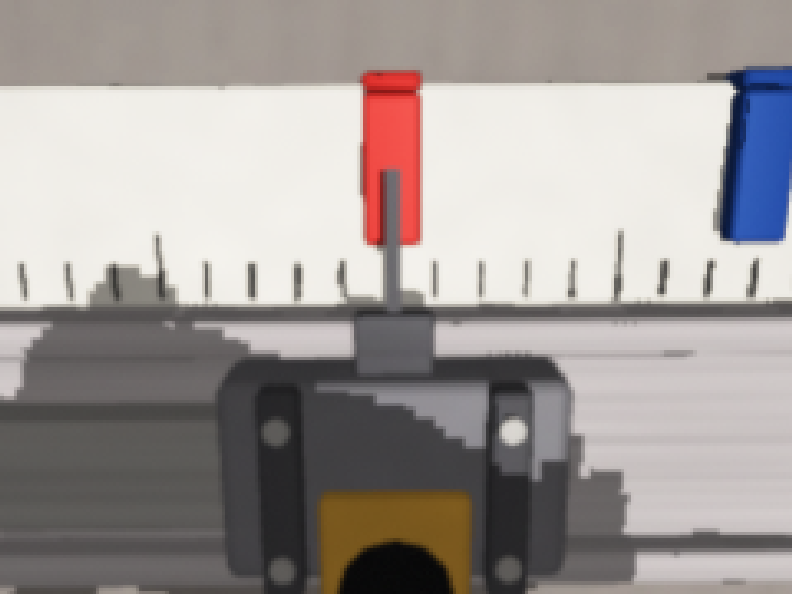

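The pointer (column 391) is centred on red (365–420), and the lever has moved about 40 mm. I'll press on a little to be sure it is at the end stop, and hold.

```bash
python3 -m creep '[[0,0,0,-1,0,0,0],[0,0,0,-2,0,0,0],[0,0,0,-2.5,0,0,0],[0,0,0,-2.5,0,0,0],[0,0,0,-2.5,0,0,0],[0,0,0,-2.5,0,0,0],[0,0,0,-2.5,0,0,0],[0,0,0,-2.5,0,0,0]]'; python3 - <<'E'
from h import *
im=optics.read_camera("wrist")
cv2.imwrite("pics/w5.png",cv2.resize(im[60:240,160:400,::-1],None,fx=3.3,fy=3.3,interpolation=cv2.INTER_NEAREST))
E
```

```text
time_s: 10.35
tcp_pos: [531.6, -91.0, 70.0]
eef_rot: [0.001, 1.0, 0.027, 0.005]
ft_force: [11.5, -4.0, -3.8]
grip_width: 17.0
grasp_force: 58.7
```

View pics/w5.png

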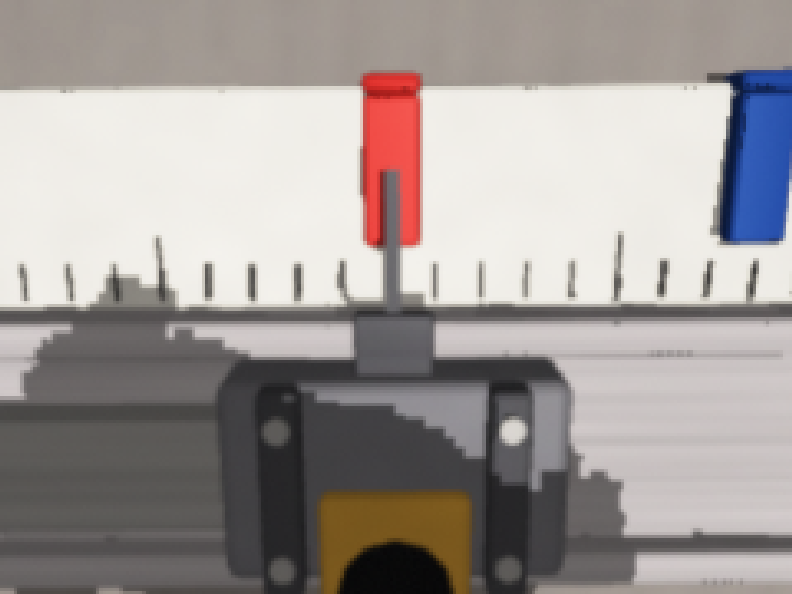

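The lever didn't move any further and the force rose to 11.5 N, so it is at its end stop. The pointer (391) is still on red. Handing in.

```bash
python3 -c "
from workcell import r
print(r.close_job())"
```

```text
the job is handed in; nothing more can be done
None
```

The job is handed in: I paused the pointer on blue and then on red, slid the cam lever to its end stop, and finished gripping the knob with the pointer on red; the interface gave no verdict.

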